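# Close the bayonet cap of the gas pycnometer

## Task

The sample cup is already in the gas pycnometer's chamber: pick up the chamber cap and lock it into the bayonet collar on top of the instrument, feeling for the two slots, pushing the cap in against the sprung seal, turning it clockwise to the stop, and letting it spring up into its notches. Do it gently, never forcing cap or collar, let go of the cap, and leave the other things on the bench where they stand.

Things in the scene. Friction and masses are not known exactly. Their poses are not given: they have to be found in the camera images.
- cap_grip (a point): centre of the upright grip bar of the loose metal chamber cap (0.2 kg, standing on the bench). Bar 46 mm long (x), 14 mm wide (y), 28 mm tall, on a knurled disc 63 mm across and 8 mm thick, whose top lies 14 mm and underside 22 mm below this point. z up along the cap's axis. The cap is the same after half a turn.
- cap_pins (a point): point on the cap's axis, 36 mm below cap_grip, same axes: centre line of the two round bayonet pins of 6 mm diameter, which stick out along +x and -x to 28 mm from the axis, one below each end of the grip bar.
- cap: the chamber cap; origin at the middle of its chamfered foot, 48 mm below cap_grip, same axes. Below the disc it is a round spigot of 40 mm diameter.
- chamber (a point): centre of the top face of the bayonet collar, on the chamber axis, 120 mm above the bench. z up, x to the instrument's back, y to its left. Height of cap_grip above this point: 39 mm when the pins rest on the collar's top; 33 mm when the pins are in the slots and the foot just meets the seal; under 26 mm the pins are clear below the lip; 22 mm hard stop, disc on collar.
- slots (a point): same point and axes as chamber, about the steel collar: bore 42.6 mm, and in its rim two opposite slots for the pins, about 9 mm wide. The collar is a screwed-in wear part and rests differently in each instrument: the line through its slots lies within 0.40 rad of this y axis, either way, and must be found by feel or by eye. Working the cap does not turn the collar.
- lip (a point): point on the axis 7 mm below chamber, level with the underside of the collar's lip. Under it a channel leads clockwise (seen from above) from each slot to an end stop, which the pins meet 0.56 to 0.63 rad past the slot's middle. Just before the stop a notch, 3 mm deep, is cut upwards into the lip. Turning the other way is blocked.
- locked (a point): where cap_grip is when the pins are held up in the notches: 29 mm above chamber, on its axis; same axes as chamber.
- seal_ring (a joint): how far the sprung sealing ring in the chamber is pushed down by the cap's foot (m). 0 at rest, when it lies 15 mm below the collar's top. It pushes up with 4 N at first and 1.2 N more per mm: 9 N in the notches, 12.5 N at the lip, 17 N at the cap's hard stop (0.011).
- pycnometer: the gas pycnometer, a fixed white bench instrument, 185 x 245 mm and 86 mm tall, with a round metal turret (90 mm across) that ends in the bayonet collar; with all its parts. Origin on the chamber axis at bench level; the casing reaches 105 mm behind, 81 mm in front, 78 mm left and 168 mm right of it.
- beaker: empty glass beaker, 73 mm across, 93 mm tall, at the back of the bench; origin under its foot; to be left alone
- jar: closed sample jar, 64 mm across, 85 mm tall, right of the pycnometer; origin under its foot; to be left alone
- tin: round aluminium tin, 68 mm across, 38 mm tall, at the left of the bench; origin under its foot; to be left alone
- stopper: rubber stopper, 33 mm across, 30 mm tall, behind the cap; origin under its foot; to be left alone
Mind the look-alikes: they are no part of the job. What is shaped like the cap but green, purple or turquoise is not meant.

How it is judged:
On the way, in this order (a step that is already met when the one before it is completed fails the run):
1. the cap is lifted off the bench (height (world z) of cap_grip above 0.078 m), for 0.1 s.
2. the cap is in the collar and pushed in against the sprung seal until its pins are under the lip (z of cap_grip in the frame of chamber below 0.0265 m and horizontal distance between cap_grip and chamber below 0.005 m), for 0.1 s.
At the end, for the whole second after the job is handed in: the cap is locked: its pins are held up in the notches by the sprung seal, cap_grip 28.2 to 30.4 mm above the chamber point and within 4 mm of its axis, the cap upright within 0.02 rad and at rest, let go (z of cap_grip in the frame of chamber between 0.0282 and 0.0304 m and horizontal distance between cap_grip and chamber below 0.004 m and angle between cap's own z axis and vertical below 0.02 rad and linear speed of cap below 0.02 m/s); the robot touches nothing.
It fails at once if the cap is forced: more than 40 N between cap and pycnometer (contact force between cap and pycnometer above 40 N).
It fails at once if the gripper or arm strikes the pycnometer with more than 20 N (contact force between any of the fingers, the arm and pycnometer above 20 N).
It fails at once if a bystander (beaker, jar, tin, stopper) is shoved more than 3 cm (distance of any of beaker, jar, tin, stopper from where it was at the start of the episode above 0.03 m).
It also fails if it takes over 54 s, if anything falls off the work surface, if the arm or the gripper's body presses on something with over 40 N, if the wrist force passes 120 N, or if a joint passes its speed limit or range.

## Robot

A 6-joint arm with a two-finger parallel gripper is mounted at the origin on a cart in front of the work surface, level with it; the furniture and walls round the work are solid. World frame = base frame: x ahead of the robot, y to its left, z up, the work surface at z = 0. Lengths are in m, angles in rad, forces in N, time in s.
With the tool pointing down it reaches from about 0.4 to 0.825 m from the base axis. Payload 7 kg.
Tool frame: the origin (TCP) lies midway between the tips of the shut fingers; the grasp point (between the pads) lies 19 mm behind it; z points along the fingers, y is the line along which they close (so a half turn about z gives the same grasp; the last joint's range is limited). The gripper opens to 88 mm and grips with 3 to 60 N. Pads are 19 mm wide; open, the fingers measure 130 mm over their backs; the gripper's body (78 mm by 193 mm) begins 47 mm behind the grasp point.
Start: joints at [1.631, 0.359, 0.012, 0, -1.224, -0.288], TCP at [0.152, 0.658, 0.227] pointing down, gripper open.
Joint ranges: [-3.07, 3.07], [-1.43, 2.12], [-1.02, 1.25], [-3.03, 1.67], [-3.05, -0], [-3.03, 3.03]. Speed limits (rad/s): [2.39, 2.39, 3.01, 3.14, 3.14, 3.14].

## Interface

Orientations are given as [roll, pitch, yaw] about the fixed x, y, z axes, in that order (R = Rz(yaw) Ry(pitch) Rx(roll)).
In Python, from station import arm, grab_frame, camera_params, spot_in gives the robot as it stands.
- The arm moves only by the shell command python3 -m jog 'ROWS' [FORCE]. ROWS is JSON, a list that holds one entry, the list of rows, each a list of 7 numbers: the shift along the tool's x, y, z in mm, then the turn, a rotation vector about the tool's x, y, z in rad, then the finger opening in mm, from 0 to 87.6. In form: [[[x, y, z, wx, wy, wz, fingers], ...]]. A call has 1 to 20 rows; each row is the pose to reach, as a shift and turn from the pose commanded when the call began, along the tool's axes at that moment; what a row does not reach only later rows make up. A row lasts 1/8 s, in which the tool goes at most 62.5 mm and 10.7 degrees, less where a joint would pass 70% of its speed; a pose out of reach is approached as far as the arm can. A call with a gripper value outside its range is refused whole. The fingers move at their own pace and stop on an object; FORCE is the grip in N (left out, the last holds). Time passes only in rows, so rows that repeat a pose let the fingers close. It gives the time, the measured TCP pose, the force, the opening and the grip force at its end, in the units of the state.
- arm.get_state(): the state, without advancing time (a new reading comes with each control period).
- grab_frame(name): name is "scene" or "top"; returns (picture, depth): 384x512x3 uint8, blue, green, red; 384x512 float32, m along the optical axis (not along the pixel's ray), 0 where there is no reading.
- camera_params(name): a dict with "mtx" (3x3 intrinsics, pixels), "R" (3x3) and "t" (3): a world point X has camera coordinates R X + t. Camera axes: x right, y down, z forward; pixel columns grow to the right and rows downward; lengths in m; the calibration is good to about 2 mm. A picture is of the moment at which its call begins. camera_params takes no time and is no camera call.
- arm.job_done(): hands the job in; it is judged then, once.
Trained networks look in the newest picture that a camera, given by its name, has taken for a name from the list of things; names that differ only in an ending like _2 or _b are one class to them, and where a whole thing is asked for, a point or a joint stands for the part that bears it (a point fixed in the world has none). Each returns a list of dicts, best first, with "confidence" (0 to 1); they miss things now and then, are a little off and sometimes report something else, mostly with a low value. They report only what shows in the picture. A call takes as long as a camera call. They do not tell look-alikes from the thing itself.
- spot_in(query, camera): "uv" ([column, row] in pixels, amid what is visible of it).
The state is a dict: "t": time; "q": joint angles; "qd": joint speeds; "joint_efforts": joint torques, N m; "eef_pos": TCP position; "ee_rot": TCP orientation; "force": force on the tool from outside, world axes, zero at the start; "moment": the same for the moment, N m; "width": finger opening in m; "gripper_force": force on a finger pad.
Only numpy, scipy, OpenCV 4.12 (cv2) and the standard library are available. Lean on these libraries where they do the work, as an engineer would, in place of code of your own. Each camera call takes 0.05 s, during which the arm holds its last target. There are 200 camera calls.

## Working session

There is one attempt and no reset: what is moved stays moved. The work goes in short steps, Python scripts to look and compute and a shell command to move; the robot and the scene stay as the last step left them, time stands still between calls to the robot, and variables do not carry over. Pictures are saved under pics/ and viewed, at most 10 in all, crops included, and the job is handed in when it is done.

```bash
mkdir -p pics
python3 - <<'E'
from station import arm, grab_frame, camera_params, spot_in
import cv2,numpy as np
for n in ["scene","top"]:
    im,d=grab_frame(n); cv2.imwrite(f"pics/{n}0.png",im); np.savez(f"{n}0.npz",im=im,d=d)
    p=camera_params(n); print(n,p["mtx"].tolist(),(-p["R"].T@p["t"]).round(3),p["R"].round(3).tolist())
    for q in ["cap_grip","chamber","pycnometer"]:
        r=spot_in(q,n)
        for o in r[:4]:
            u,v=map(int,o["uv"]); z=float(np.median(d[max(v-1,0):v+2,max(u-1,0):u+2]))
            X=p["R"].T@(np.linalg.inv(p["mtx"])@np.array([u,v,1])*z-p["t"])
            print(n,q,np.round(o["uv"],1),round(o["confidence"],2),X.round(3))
s=arm.get_state();print(s)
E
```

```text
scene [[491.0617095102733, 0.0, 264.69099495188175], [0.0, 491.0617095102733, 191.79065385129823], [0.0, 0.0, 1.0]] [-0.071 -0.342  1.418] [[0.499, -0.866, -0.012], [-0.754, -0.428, -0.498], [0.426, 0.258, -0.867]]
scene cap_grip [238.3 196.1] 0.74 [0.55  0.135 0.041]
scene cap_grip [149.9 225.9] 0.7 [0.322 0.318 0.05 ]
scene cap_grip [208.9 224.9] 0.54 [0.416 0.161 0.048]
scene cap_grip [179.9 209.3] 0.5 [0.411 0.266 0.057]
scene chamber [277.5 224.5] 0.69 [ 0.497 -0.038  0.105]
scene chamber [288.  236.9] 0.62 [ 0.484 -0.083  0.092]
scene pycnometer [287.9 235.8] 0.79 [ 0.484 -0.08   0.097]
top [[468.81610146787295, 0.0, 250.01074247080962], [0.0, 468.81610146787295, 194.48375421732788], [0.0, 0.0, 1.0]] [-0.01  -0.214  1.739] [[0.404, -0.915, 0.008], [-0.855, -0.381, -0.352], [0.325, 0.135, -0.936]]
top cap_grip [197.4 218.3] 0.71 [0.406 0.174 0.056]
top cap_grip [132.  194.8] 0.69 [0.396 0.451 0.037]
top cap_grip [179.4 209.7] 0.54 [0.416 0.258 0.035]
top cap_grip [155.1 223.4] 0.46 [0.326 0.312 0.046]
top chamber [268.9 219.4] 0.63 [ 0.493 -0.077  0.114]
top pycnometer [270.5 223.2] 0.76 [ 0.488 -0.088  0.094]
{'t': 0.4, 'q': array([ 1.63110697e+00,  3.58753984e-01,  1.17881459e-02, -2.68186582e-05,
       -1.22408932e+00, -2.88047978e-01]), 'qd': array([-0.00018852, -0.00072256,  0.00262242,  0.00055202,  0.00024514,
        0.00010877]), 'joint_efforts': array([ 3.79317107e-04, -5.81675291e+01,  2.92922598e+01,  6.99355468e+00,
        1.08488213e-02, -6.06751087e-05]), 'eef_pos': array([0.15243838, 0.65748386, 0.226408  ]), 'ee_rot': array([ 3.14133732e+00, -4.93489303e-05, -2.27746444e-01]), 'force': array([0.12443725, 0.99391234, 0.61841687]), 'moment': array([-0.0324668 ,  0.0188873 , -0.05169099]), 'gripper_force': 0.0, 'width': 0.08755707617599572}
```

```bash
ls; python3 -c "
import cv2
a=cv2.imread('pics/top0.png');cv2.imwrite('pics/top0b.png',cv2.resize(a,(800,600)))"
```

```text
pics
scene0.npz
top0.npz
```

View pics/top0b.png

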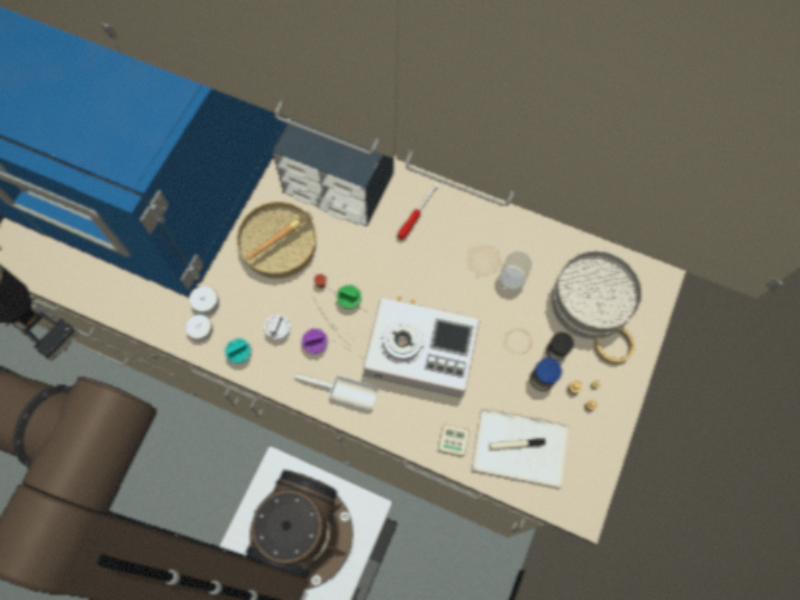

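View pics/scene0.png

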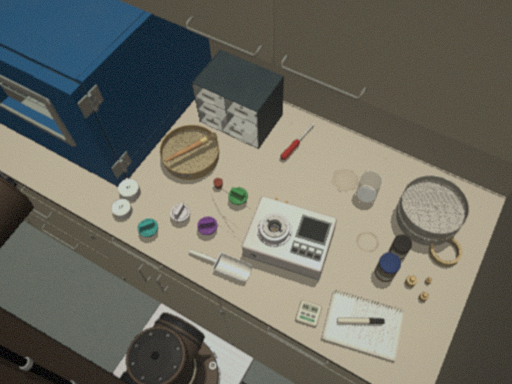

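The top picture shows the metal cap near px (177,209), with purple (200,218), turquoise (152,225) and green (223,190) look-alikes. The turret is near (258,218). In the scene picture the cap is at (180,212) and the turret at (274,227). Next I'll get metric top views of both.

```bash
cat > h.py <<'E'
from station import arm, grab_frame, camera_params, spot_in
import cv2,numpy as np
def ortho(n,im,cx,cy,z,half=.06,px=300):
    "picture warped onto the horizontal plane z; up = +x, left = +y"
    p=camera_params(n); P=p["mtx"]@np.c_[p["R"],p["t"]]
    H=P[:,[0,1]]; H=np.c_[H,P[:,2]*z+P[:,3]]
    s=2*half/px
    A=np.array([[0,-s,cx+half],[-s,0,cy+half],[0,0,1]])
    return cv2.warpPerspective(im,H@A,(px,px),flags=cv2.INTER_CUBIC|cv2.WARP_INVERSE_MAP)
def cloud(n,d):
    p=camera_params(n); v,u=np.nonzero(d>0); z=d[v,u]
    X=(np.linalg.inv(p["mtx"])@np.stack([u*z,v*z,z]))
    return (p["R"].T@(X-p["t"][:,None])).T
E
python3 - <<'E'
from h import *
ims={};
for n in ["scene","top"]:
    fr=[grab_frame(n) for _ in range(4)]
    im=np.mean([f[0] for f in fr],0).astype(np.uint8); d=np.median([f[1] for f in fr],0)
    np.savez(f"{n}0.npz",im=im,d=d); ims[n]=im
    C=cloud(n,d)
    near=lambda x,y,r:np.hypot(C[:,0]-x,C[:,1]-y)<r
    m=near(.415,.262,.05)&(C[:,2]>.018); D=C[m]
    b=D[D[:,2]>.04]; print(n,"cap n",len(D),"mean",D.mean(0).round(4),"bbox",D.min(0).round(3),D.max(0).round(3))
    print(" bar",b.mean(0).round(4),len(b),cv2.minAreaRect(b[:,:2].astype(np.float32)*1000))
    m=(np.abs(C[:,0]-.5)<.2)&(np.abs(C[:,1]+.08)<.2)&(C[:,2]>.078)&(C[:,2]<.094)
    print(" casing",cv2.minAreaRect(C[m][:,:2].astype(np.float32)*1000))
    m=near(.495,-.03,.09)&(C[:,2]>.103);D=C[m]
    print(" turret",len(D),D.mean(0).round(4),D[:,2].max().round(3),cv2.minEnclosingCircle(D[:,:2].astype(np.float32)*1000))
t=np.vstack([np.hstack([ortho(n,ims[n],.415,.262,.048),ortho(n,ims[n],.495,-.035,.12)]) for n in ims])
cv2.imwrite("pics/o1.png",t)
E
```

```text
scene cap n 297 mean [0.409  0.2651 0.0419] bbox [0.381 0.238 0.028] [0.442 0.302 0.066]
 bar [0.4101 0.2665 0.0568] 99 ((411.63067626953125, 268.29541015625), (46.43022537231445, 14.544624328613281), 5.828068733215332)
 casing ((502.5504150390625, -77.83291625976562), (185.90756225585938, 244.3336639404297), 10.88362979888916)
 turret 637 [ 0.4792 -0.0378  0.1156] 0.124 ((482.28399658203125, -35.81526184082031), 45.35857391357422)
top cap n 215 mean [0.4127 0.2627 0.0405] bbox [0.384 0.234 0.025] [0.447 0.297 0.066]
 bar [0.4138 0.2632 0.058 ] 61 ((414.8448791503906, 264.6106262207031), (45.051395416259766, 14.62346363067627), 7.03041934967041)
 casing ((505.69384765625, -81.97059631347656), (185.93331909179688, 244.3976593017578), 11.026605606079102)
 turret 420 [ 0.4832 -0.0407  0.1154] 0.124 ((484.64129638671875, -40.307559967041016), 45.30170440673828)
```

View pics/o1.png

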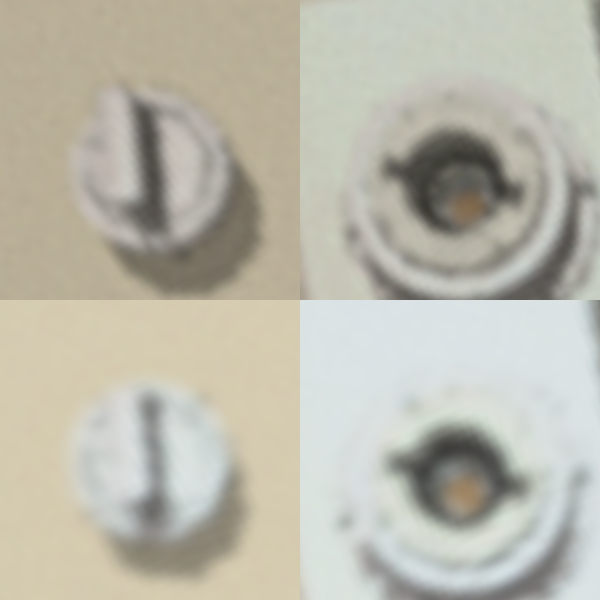

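```bash
python3 -m jog '[[[169,205,30,0,0,0.5,66],[169,205,30,0,0,0.5,66],[169,205,30,0,0,0.6,66],[169,205,30,0,0,0.7,66],[342,322,120,0,0,1.232,66],[342,322,120,0,0,1.232,66],[342,322,120,0,0,1.232,66],[342,322,120,0,0,1.232,66],[342,322,120,0,0,1.232,66],[342,322,120,0,0,1.232,66],[342,322,120,0,0,1.232,66],[342,322,120,0,0,1.232,66]]]' 10
```

```text
t: 2.3
eef_pos: [0.4126, 0.2677, 0.1071]
ee_rot: [-3.141, 0.001, -1.458]
force: [1.5, 0.1, -0.4]
width: 0.0657
gripper_force: 0.0
```

```bash
python3 -m jog '[[[0,0,40,0,0,0,66],[0,0,68,0,0,0,66],[0,0,68,0,0,0,66],[0,0,68,0,0,0,30],[0,0,68,0,0,0,30],[0,0,68,0,0,0,30],[0,0,68,0,0,0,30],[0,0,68,0,0,0,30],[0,0,68,0,0,0,30],[0,0,68,0,0,0,30]]]' 4
python3 - <<'E'
from h import *
s=arm.get_state();print(s["eef_pos"],s["width"],s["gripper_force"],s["force"],s["moment"])
E
```

```text
t: 3.55
eef_pos: [0.4135, 0.2673, 0.0394]
ee_rot: [-3.14, 0.001, -1.459]
force: [-0.5, 1.3, 5.2]
width: 0.0464
gripper_force: 4.0
[0.41346955 0.26733397 0.03938993] 0.046371821138335156 4.001930058002472 [-0.48259581  1.27225635  5.23161106] [0.29418697 0.27650977 0.04922798]
```

```bash
python3 -m jog '[[[0,0,0,0,0,0,66],[0,0,0,0,0,0,66],[0,0,0,0,0,0,66],[0,0,-35,0,0,0,66],[0,0,-35,0,0,-0.3,40],[0,0,-35,0,0,-1.57,40],[0,0,-35,0,0,-1.57,40],[0,0,-35,0,0,-1.57,40],[0,0,-35,0,0,-1.57,40],[0,0,-35,0,0,-1.57,40],[0,0,-35,0,0,-1.57,40],[0,0,-35,0,0,-1.57,40],[0,0,-35,0,0,-1.57,40],[0,0,-35,0,0,-1.57,40]]]' 4; python3 -m jog '[[[0,0,35,0,0,0,40],[0,0,35,0,0,0,40],[0,0,35,0,0,0,5],[0,0,35,0,0,0,5],[0,0,35,0,0,0,5],[0,0,35,0,0,0,5],[0,0,35,0,0,0,5],[0,0,35,0,0,0,5]]]' 5;  python3 -m jog '[[[0,0,0,0,0,0,5],[0,0,0,0,0,0,5],[0,0,-5,0,0,0,5],[0,0,-50,0,0,0,5],[0,0,-100,0,0,0,5],[0,0,-110,0,0,0,5],[0,0,-110,0,0,0,5],[0,0,-110,0,0,0,5]]]' 30;python3 - <<'E'
from h import *
s=arm.get_state();print(s["eef_pos"],s["width"],s["gripper_force"],s["force"],s["moment"])
E
```

```text
t: 5.3
eef_pos: [0.4128, 0.2665, 0.0735]
ee_rot: [3.141, 0.0, 0.11]
force: [-0.2, -0.4, -0.5]
width: 0.0398
gripper_force: 0.0
t: 6.3
eef_pos: [0.4133, 0.2671, 0.0393]
ee_rot: [-3.141, -0.001, 0.111]
force: [-1.2, 0.9, 5.6]
width: 0.014
gripper_force: 5.0
t: 7.3
eef_pos: [0.412, 0.2657, 0.147]
ee_rot: [3.14, 0.002, 0.11]
force: [0.1, 0.7, -2.1]
width: 0.014
gripper_force: 30.0
[0.41203476 0.26570342 0.14699342] 0.013972978239162805 29.99950110912323 [ 0.12907997  0.69650981 -2.06136496] [-0.02796424 -0.013103   -0.01256573]
```

```bash
python3 -m jog '[[[0,20,-45,0,0,0,5],[38,310,-45,0,0,-1.26,5],[38,310,-45,0,0,-1.26,5],[38,310,-45,0,0,-1.26,5],[38,310,-45,0,0,-1.26,5],[38,310,-45,0,0,-1.26,5],[38,310,-45,0,0,-1.26,5],[38,310,-45,0,0,-1.26,5],[38,310,-45,0,0,-1.26,5],[38,310,-45,0,0,-1.26,5],[38,310,-45,0,0,-1.26,5],[38,310,-45,0,0,-1.26,5]]]' 40
python3 - <<'E'
from h import *
s=arm.get_state();print(s["eef_pos"],s["ee_rot"],s["width"],s["force"],s["moment"])
o=[]
for n in ["scene","top"]:
    im,d=grab_frame(n); im0=np.load(n+"0.npz")["im"]
    o.append(np.hstack([ortho(n,im,.484,-.038,.16),ortho(n,im0,.484,-.038,.12,.04)]))
cv2.imwrite("pics/o2.png",np.vstack(o))
E
```

```text
t: 8.8
eef_pos: [0.4846, -0.0372, 0.1932]
ee_rot: [-3.141, 0.0, 1.369]
force: [0.4, 1.0, -2.3]
width: 0.0135
gripper_force: 40.0
[ 0.48460237 -0.03723322  0.1931928 ] [-3.14095866e+00  3.19392449e-04  1.36939173e+00] 0.01351813681953483 [ 0.38949965  1.04159692 -2.337415  ] [-0.11494897 -0.12396897  0.02951114]
```

View pics/o2.png

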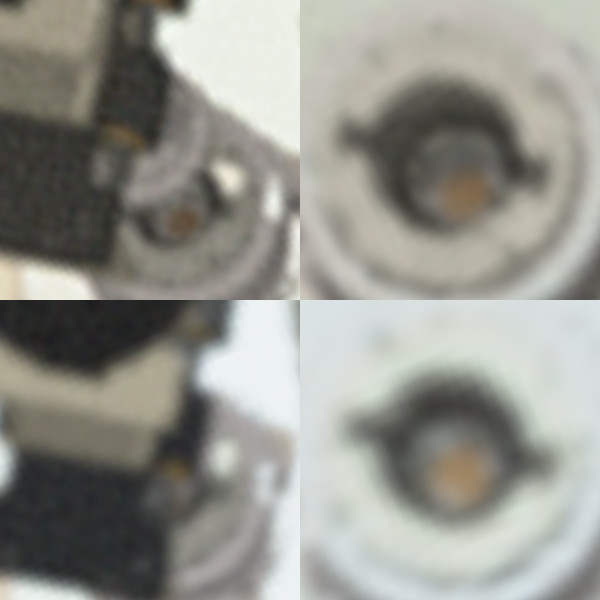

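The close-up puts the slot ends at about (355,137) and (538,172). The slot line is therefore about −0.195 rad from world y, and the bore centre is about (0.484, −0.037). The cap now hangs above the bore, aligned with it. I'll lower it slowly.

```bash
python3 -m jog '[[[0,-0.6,25,0,0,0,5],[0,-0.6,29,0,0,0,5],[0,-0.6,31,0,0,0,5],[0,-0.6,33,0,0,0,5],[0,-0.6,34,0,0,0,5],[0,-0.6,35,0,0,0,5],[0,-0.6,36,0,0,0,5],[0,-0.6,37,0,0,0,5],[0,-0.6,37,0,0,0,5]]]'
python3 - <<'E'
from h import *
s=arm.get_state();print(s["eef_pos"],s["ee_rot"],s["width"],s["force"],s["moment"])
E
```

```text
t: 10.02
eef_pos: [0.4841, -0.0372, 0.1565]
ee_rot: [-3.141, 0.0, 1.37]
force: [-0.2, -0.3, -2.5]
width: 0.0137
gripper_force: 40.0
[ 0.48411191 -0.03723152  0.15649178] [-3.14143708e+00  8.22749406e-05  1.37018632e+00] 0.013674357022316593 [-0.15357026 -0.26630207 -2.49117662] [-0.08827259 -0.12637955 -0.03039141]
```

```bash
python3 -m jog '[[[0,0,1,0,0,0,5],[0,0,2,0,0,0,5],[0,0,3,0,0,0,5],[0,0,4,0,0,0,5],[0,0,5,0,0,0,5],[0,0,6,0,0,0,5],[0,0,7,0,0,0,5],[0,0,8,0,0,0,5],[0,0,8,0,0,0,5]]]'
python3 - <<'E'
from h import *
s=arm.get_state();print(s["eef_pos"],s["ee_rot"],s["width"],s["force"],s["moment"])
E
```

```text
t: 11.15
eef_pos: [0.4841, -0.0372, 0.1485]
ee_rot: [-3.141, 0.0, 1.37]
force: [-0.2, -0.1, -2.7]
width: 0.0138
gripper_force: 40.0
[ 0.48411359 -0.03719044  0.14845023] [-3.14141788e+00  5.38995381e-05  1.37021514e+00] 0.013783521916138084 [-0.15780906 -0.13782496 -2.73854895] [-0.04148714 -0.12914948  0.02368378]
```

```bash
python3 -m jog '[[[0,0,1,0,0,0,5],[0,0,2,0,0,0,5],[0,0,3,0,0,0,5],[0,0,4,0,0,0,5],[0,0,4,0,0,0,5]]]';  python3 -m jog '[[[0,0,1,0,0,0,5],[0,0,2,0,0,0,5],[0,0,3,0,0,0,5],[0,0,3,0,0,0,5]]]'
python3 - <<'E'
from h import *
s=arm.get_state();print(s["eef_pos"],s["ee_rot"],s["width"],s["force"],s["moment"])
E
```

```text
t: 11.78
eef_pos: [0.4841, -0.0372, 0.1445]
ee_rot: [-3.141, 0.0, 1.37]
force: [0.1, 0.0, -2.1]
width: 0.0138
gripper_force: 40.0
t: 12.28
eef_pos: [0.4843, -0.0372, 0.1418]
ee_rot: [3.141, -0.0, 1.37]
force: [-3.5, 0.4, 3.8]
width: 0.0136
gripper_force: 40.0
[ 0.48429753 -0.03719402  0.14178197] [ 3.14126497e+00 -5.32247140e-05  1.37032063e+00] 0.013633018529491671 [-3.49127212  0.3617791   3.81707605] [ 0.04762094  0.67566727 -0.02649287]
```

```bash
python3 -m jog '[[[0,-0.4,1,0,0,0,5],[0,-0.4,2,0,0,0,5],[0,-0.4,3,0,0,0,5],[0,-0.4,4,0,0,0,5],[0,-0.4,4,0,0,0,5]]]';  python3 -m jog '[[[0,0,1,0,0,0,5],[0,0,2,0,0,0,5],[0,0,2.5,0,0,0,5],[0,0,2.5,0,0,0,5]]]'
python3 - <<'E'
from h import *
s=arm.get_state();print(s["eef_pos"],s["ee_rot"],s["width"],s["force"],s["moment"])
E
```

```text
t: 12.9
eef_pos: [0.4843, -0.0372, 0.1382]
ee_rot: [3.141, 0.0, 1.371]
force: [-2.2, -0.5, 8.4]
width: 0.0134
gripper_force: 40.0
t: 13.4
eef_pos: [0.4843, -0.0372, 0.136]
ee_rot: [3.14, -0.0, 1.371]
force: [-2.6, -0.6, 11.9]
width: 0.0136
gripper_force: 40.0
[ 0.48432664 -0.03722204  0.135956  ] [ 3.14028374e+00 -2.89667752e-05  1.37058157e+00] 0.013613236528659802 [-2.57074137 -0.55949489 11.86483387] [-0.0943169   1.32218036 -0.04621668]
```

```bash
python3 -m jog '[[[0,-0.3,0.3,0,0,0.05,5],[0,-0.3,0.3,0,0,0.1,5],[0,-0.3,0.3,0,0,0.15,5],[0,-0.3,0.3,0,0,0.15,5]]]'
python3 - <<'E'
from h import *
s=arm.get_state();print(s["eef_pos"],s["ee_rot"],s["width"],s["force"],s["moment"])
E
```

```text
t: 13.9
eef_pos: [0.4848, -0.037, 0.136]
ee_rot: [3.139, -0.001, 1.22]
force: [-0.7, 0.1, 11.7]
width: 0.0142
gripper_force: 40.0
[ 0.48483865 -0.03698877  0.13602747] [ 3.13885534e+00 -9.20809338e-04  1.22031753e+00] 0.014151123189826613 [-0.71533651  0.12482516 11.65774647] [-0.19396889  0.61735527 -0.06971171]
```

```bash
python3 -m jog '[[[0,0,0,0,0,0.07,5],[0,0,0,0,0,0.14,5],[0,0,0,0,0,0.21,5],[0,0,0,0,0,0.28,5],[0,0,0,0,0,0.28,5]]]'
python3 - <<'E'
from h import *
s=arm.get_state();print(s["eef_pos"],s["ee_rot"],s["width"],s["force"],s["moment"])
E
```

```text
t: 14.52
eef_pos: [0.4848, -0.0369, 0.136]
ee_rot: [3.139, -0.002, 0.94]
force: [-0.6, -0.1, 10.4]
width: 0.0135
gripper_force: 40.0
[ 0.48475738 -0.0368817   0.13599396] [ 3.13941468e+00 -1.74103332e-03  9.39944860e-01] 0.013496804370445703 [-0.57601253 -0.11222837 10.4433963 ] [ 0.16637444  0.73233978 -0.00119339]
```

```bash
python3 -m jog '[[[0,0,0,0,0,0.04,5],[0,0,0,0,0,0.08,5],[0,0,0,0,0,0.11,5],[0,0,0,0,0,0.11,5]]]'
python3 - <<'E'
from h import *
s=arm.get_state();print(s["ee_rot"],s["force"],s["moment"])
E
python3 -m jog '[[[0,0,0,0,0,0.03,5],[0,0,0,0,0,0.03,5]]]'
python3 - <<'E'
from h import *
s=arm.get_state();print(s["ee_rot"],s["force"],s["moment"],s["eef_pos"])
E
```

```text
t: 15.02
eef_pos: [0.4847, -0.0369, 0.136]
ee_rot: [3.14, -0.002, 0.831]
force: [-2.1, 1.0, 10.4]
width: 0.0138
gripper_force: 40.0
[ 3.13971833e+00 -1.85872414e-03  8.30603289e-01] [-2.11156931  1.0395723  10.36681802] [0.1663017  0.77433217 0.08734164]
t: 15.28
eef_pos: [0.4847, -0.0368, 0.1359]
ee_rot: [3.14, -0.002, 0.801]
force: [-3.0, 1.0, 11.1]
width: 0.0135
gripper_force: 40.0
[ 3.13989095e+00 -1.95519437e-03  8.00661934e-01] [-2.98266803  0.97347513 11.11517936] [0.45240164 0.91046265 0.12041922] [ 0.48465827 -0.03680343  0.13593482]
```

```bash
python3 -m jog '[[[0,0,0,0,0,0.03,5],[0,0,0,0,0,0.03,5]]]'
python3 - <<'E'
from h import *
s=arm.get_state();print(s["ee_rot"],s["force"],s["moment"])
E
python3 -m jog '[[[0,0,0,0,0,0.03,5],[0,0,0,0,0,0.03,5]]]'
python3 - <<'E'
from h import *
s=arm.get_state();print(s["ee_rot"],s["force"],s["moment"],s["eef_pos"])
E
```

```text
t: 15.52
eef_pos: [0.4846, -0.0366, 0.1359]
ee_rot: [3.14, -0.002, 0.771]
force: [-3.4, 3.2, 11.2]
width: 0.0133
gripper_force: 40.0
[ 3.14022542e+00 -2.08945062e-03  7.70833497e-01] [-3.42399487  3.16508021 11.15809807] [1.01427191 1.24229101 0.26881165]
t: 15.78
eef_pos: [0.4845, -0.0365, 0.1359]
ee_rot: [3.14, -0.002, 0.741]
force: [-3.4, 3.2, 11.7]
width: 0.0137
gripper_force: 40.2
[ 3.14036850e+00 -2.04712953e-03  7.41439536e-01] [-3.40561761  3.23022308 11.65659809] [1.25651429 1.44001374 0.55100416] [ 0.48450189 -0.03652699  0.13590387]
```

```bash
python3 -m jog '[[[0,0,-1,0,0,-0.015,5],[0,0,-2,0,0,-0.015,5],[0,0,-3,0,0,-0.015,5],[0,0,-3,0,0,-0.015,5]]]'
python3 - <<'E'
from h import *
s=arm.get_state();print(s["ee_rot"],s["force"],s["moment"],s["eef_pos"])
E
python3 -m jog '[[[0,0,-1,0,0,0,5],[0,0,-1.5,0,0,0,5],[0,0,-1.5,0,0,0,5]]]'
python3 - <<'E'
from h import *
s=arm.get_state();print(s["ee_rot"],s["force"],s["moment"],s["eef_pos"])
E
```

```text
t: 16.27
eef_pos: [0.4843, -0.0366, 0.1381]
ee_rot: [3.141, -0.002, 0.755]
force: [1.5, 4.9, 4.3]
width: 0.0139
gripper_force: 40.1
[ 3.14099550e+00 -1.54184934e-03  7.55369722e-01] [1.53894895 4.92364978 4.32811827] [ 2.0134904  -0.64557536  0.32540735] [ 0.48430507 -0.03658756  0.13813512]
t: 16.65
eef_pos: [0.4842, -0.0367, 0.1394]
ee_rot: [3.141, -0.001, 0.755]
force: [2.1, 6.0, 1.3]
width: 0.0139
gripper_force: 40.1
[ 3.14115868e+00 -1.36853028e-03  7.55239969e-01] [2.14738982 5.96692156 1.31686157] [ 1.73237698 -0.91908522  0.33393673] [ 0.48418615 -0.03665582  0.1393867 ]
```

```bash
python3 -m jog '[[[0.6,-0.3,0,0,0,0,5],[0.6,-0.3,0,0,0,0,5]]]'
python3 - <<'E'
from h import *
s=arm.get_state();print(s["ee_rot"],s["force"],s["moment"],s["eef_pos"])
E
python3 -m jog '[[[0.6,-0.3,0,0,0,0,5],[0.6,-0.3,0,0,0,0,5]]]'
python3 - <<'E'
from h import *
s=arm.get_state();print(s["ee_rot"],s["force"],s["moment"],s["eef_pos"])
E
```

```text
t: 16.9
eef_pos: [0.4842, -0.0365, 0.1394]
ee_rot: [3.141, -0.0, 0.755]
force: [2.8, 1.2, 2.1]
width: 0.0138
gripper_force: 40.1
[ 3.14093526e+00 -3.94206133e-04  7.55331074e-01] [2.81494594 1.19580411 2.14242191] [ 0.57586131 -1.47059947  0.35321275] [ 0.48415302 -0.03652723  0.13940536]
t: 17.15
eef_pos: [0.4841, -0.0364, 0.1394]
ee_rot: [3.141, 0.001, 0.755]
force: [3.6, -3.6, 1.7]
width: 0.0135
gripper_force: 40.1
[3.14084745e+00 5.55614024e-04 7.55349790e-01] [ 3.6119364  -3.63909195  1.69269671] [-1.29428867 -1.71494372  0.31510773] [ 0.48408632 -0.03635011  0.1393835 ]
```

```bash
python3 -m jog '[[[0.1,0.6,0,0,0,-0.01,5],[0.1,0.6,0,0,0,-0.02,5],[0.1,0.6,0,0,0,-0.02,5]]]'
python3 - <<'E'
from h import *
s=arm.get_state();print(s["ee_rot"],s["force"],s["moment"],s["eef_pos"])
E
python3 -m jog '[[[0,0,-0.7,0,0,0,5],[0,0,-0.7,0,0,0,5]]]'
python3 - <<'E'
from h import *
s=arm.get_state();print(s["ee_rot"],s["force"],s["moment"],s["eef_pos"])
E
```

```text
t: 17.52
eef_pos: [0.4842, -0.0363, 0.1394]
ee_rot: [-3.141, 0.0, 0.775]
force: [0.8, -1.7, 5.7]
width: 0.014
gripper_force: 40.0
[-3.14142509e+00  3.85616141e-04  7.75232451e-01] [ 0.76985582 -1.72408331  5.73421487] [-0.72507606 -0.52846092  0.08563847] [ 0.48418383 -0.03631959  0.13936497]
t: 17.77
eef_pos: [0.4842, -0.0363, 0.14]
ee_rot: [-3.141, 0.0, 0.775]
force: [0.4, -2.8, 4.7]
width: 0.0137
gripper_force: 40.0
[-3.14143563e+00  4.81538640e-04  7.75131363e-01] [ 0.35939827 -2.79533849  4.70010218] [-0.86924309 -0.29908226  0.0679859 ] [ 0.48418576 -0.03631201  0.14001156]
```

```bash
python3 -m jog '[[[0,0,-0.6,0,0,0,5],[0,0,-0.6,0,0,0,5]]]'
python3 - <<'E'
from h import *
s=arm.get_state();print(s["ee_rot"],s["force"],s["moment"],s["eef_pos"])
E
python3 -m jog '[[[0,0,-0.6,0,0,0,5],[0,0,-0.6,0,0,0,5]]]'
python3 - <<'E'
from h import *
s=arm.get_state();print(s["ee_rot"],s["force"],s["moment"],s["eef_pos"])
E
```

```text
t: 18.02
eef_pos: [0.4842, -0.0363, 0.1404]
ee_rot: [-3.141, 0.001, 0.775]
force: [1.5, -1.8, 1.5]
width: 0.0139
gripper_force: 40.0
[-3.14132712e+00  5.43878458e-04  7.75058187e-01] [ 1.49757354 -1.84064079  1.51690707] [-1.14678725 -0.62226823  0.13043919] [ 0.48416987 -0.03630947  0.14036644]
t: 18.27
eef_pos: [0.4841, -0.0363, 0.1405]
ee_rot: [-3.141, 0.001, 0.775]
force: [3.6, -3.5, -3.9]
width: 0.0137
gripper_force: 40.0
[-3.14104514e+00  6.79842712e-04  7.74917170e-01] [ 3.59853301 -3.47794619 -3.90904425] [-1.41773619 -1.42134934  0.09295964] [ 0.48410592 -0.03625731  0.14054187]
```

The force drops sharply at TCP z ≈ 0.1404, so the pins are up against the tops of the notches. I'll ease off, release and back away.

```bash
python3 -m jog '[[[0,0,0.6,0,0,0,5],[0,0,0.6,0,0,0,5],[0,0,0.6,0,0,0,20],[0,0,0.6,0,0,0,40],[0,0,0.6,0,0,0,40],[0,0,0.6,0,0,0,40],[0,0,-20,0,0,0,40],[0,0,-80,0,0,0,40],[0,0,-120,0,0,0,40],[100,-160,-120,0,0,0,40],[100,-160,-120,0,0,0,40],[100,-160,-120,0,0,0,40],[100,-160,-120,0,0,0,40],[100,-160,-120,0,0,0,40],[100,-160,-120,0,0,0,40]]]' 10
python3 - <<'E'
from h import *
s=arm.get_state();print(s["t"],s["eef_pos"],s["force"])
o=[]
for n in ["scene","top"]:
    im,d=grab_frame(n); o.append(np.hstack([ortho(n,im,.484,-.038,.15),cv2.resize(im,(400,300))]))
    C=cloud(n,d); r=np.hypot(C[:,0]-.484,C[:,1]+.038)
    D=C[(r<.03)&(C[:,2]>.15)&(C[:,2]<.2)]; print(n,len(D),D[:,2].max(), np.median(D[:,2]),cv2.minAreaRect(D[:,:2].astype(np.float32)*1000) if len(D) else 0)
    E=C[(r<.03)&(C[:,2]>.127)&(C[:,2]<.143)]; print(" disc",len(E),np.median(E[:,2]),np.linalg.lstsq(np.c_[E[:,:2]-[.484,-.038],np.ones(len(E))],E[:,2],rcond=None)[0])
cv2.imwrite("pics/o3.png",np.vstack(o))
E
```

```text
t: 20.15
eef_pos: [0.444, 0.1471, 0.2611]
ee_rot: [-3.142, 0.0, 0.774]
force: [0.5, 0.3, 0.5]
width: 0.0401
gripper_force: 0.0
20.15 [0.44401487 0.14712495 0.26109041] [0.46258793 0.25429076 0.51206564]
scene 86 0.1681883859899826 0.16305160627048831 ((481.75921630859375, -35.953651428222656), (46.29508972167969, 13.984001159667969), 45.08333969116211)
 disc 215 0.1357538815505854 [0.01738815 0.01998806 0.135642  ]
top 53 0.16908622395933523 0.16165741293884478 ((485.587646484375, -38.931800842285156), (44.92314147949219, 13.557162284851074), 44.04197311401367)
 disc 143 0.13464542346795236 [-0.01174785  0.00531978  0.13468853]
```

View pics/o3.png

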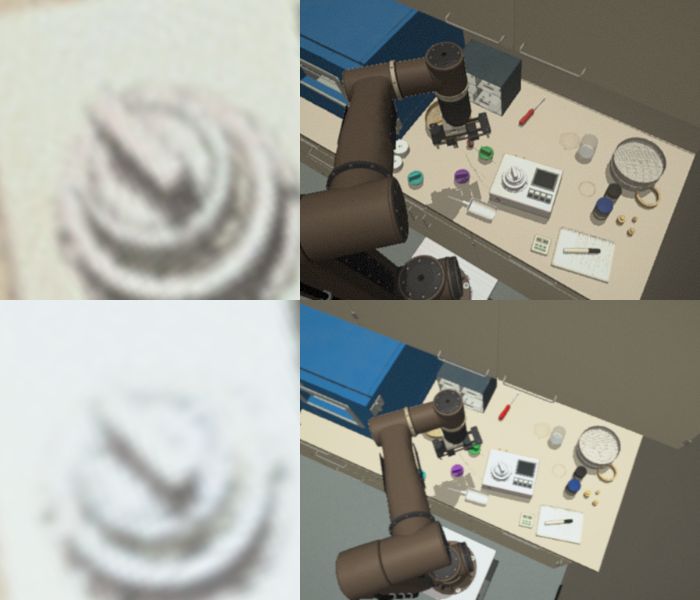

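The cap sits in the collar with its bar at about 45° (crop, left, near (135,150)). Its disc top is at about 0.135 m and the bar top at about 0.163 m, which matches the locked height. The arm is clear and the bystanders haven't moved, so I'll hand in.

```bash
python3 -c "
from station import arm
print(arm.job_done())"
```

```text
the job is handed in; nothing more can be done
None
```

The cap is locked in the bayonet collar and released with the arm clear, and the job is handed in (about 20 s of the 54 s used); the final heights match the locked position, but no verdict was returned.

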